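Park the index plunger and run out the weight shuttle

TASK

Unlock the loading shuttle: pull the red T-bar of the sprung index plunger up, twist it counter-clockwise (seen from above) and let it seat in its rest notch, so that it stays retracted by itself, without jamming it against its slot or yanking it against its pull stop. Then slide the tray, by its red fin, all the way out to the rubber end stop with the weight still standing on its pan, and let go of everything. Leave the beaker, the flask and the weight case where they are.

Things in the scene. Friction and masses are not known exactly. Their poses are not given: they have to be found in the camera images.
- shuttle: White loading shuttle fixed to the bench: bed 170 x 340 mm, 12 mm thick, with a sliding aluminium tray and a white bridge over its -y end (top 50 mm above the bench, centred at y = -90 mm). Origin on the bench, below the tray; +y of its frame is the way the tray slides out, towards a black rubber end stop. Position and yaw change from run to run.
- collar: Steel guide of the plunger on top of the bridge. Origin on the vertical plunger axis, at the bridge's top. Its x axis is the direction of the home slot, turned differently from run to run. In the slot the cross pin cannot turn: pulled 14 mm or more it is clear; a pull stop ends the travel at 18 mm. Yanking on the stop or twisting in the slot loads this guide: over 30 N spoils it.
- ring_centre (a point): Point on the plunger axis level with the top of the dark two-part rest ring (48 mm across, 16 mm above the collar's origin). The rest notch is a gap in the ring, 8.6 mm wide, 4 mm deep, yellow floor, and its twin opposite. The ring is adjustable: the notch lies anywhere from 54 to 84 degrees counter-clockwise of the home slot, with 3 degrees of play either way. Beside it the pin only sits on top.
- plunger (a joint): Turn of the plunger about the vertical, rad, counter-clockwise from above positive, 0 with the T-bar and its brass cross pin (45 mm long, 6 mm wide) along the home slot; stops at -0.12 and 1.6. Slight friction, no spring in turning.
- bar_grip (a point): Centre of the plunger's red T-bar: 46 mm long (along its x), 12 mm thick (grip across this), 22 mm tall, on a 10 mm stem. Height above the collar's origin: 45 mm home, 59 mm with the pin on top of the ring, 55 mm seated in the rest notch, 63 mm at the pull stop. Its z axis is up.
- spring (a point): Point on the plunger axis 5 mm below the bridge's top; rises with the plunger. The spring pulls the plunger down with 5 N at home and 0.35 N more per mm (10 N at 14 mm). Held clear, the hand carries this; lowered on to the ring the load leaves the hand within about 1 mm; lowered over the notch it stays on the hand for 4 mm more.
- tray (a joint): How far the tray has slid out, m: 0 at the locked end, 0.10 against the end stop. At 0 the plunger's pin, when home, sits 7 mm deep in a hole of the tray and locks it; it is free once the plunger is raised 8 mm or more. Friction about 2 N.
- fin_grip (a point): Grip point on the tray's red fin: an upright plate 12 mm thick along x of the shuttle (grip across this), 34 mm long along the sliding direction, 44 mm tall, standing on the tray's top 26 mm above the bench. The point is mid-plate, 58 mm above the bench, 12 mm below the fin's top; with the tray locked, at x = 0, y = 50 mm of the shuttle.
- weight: Steel calibration weight, 28 mm across, 46 mm tall with a small knob, about 0.2 kg, standing on the tray's round pan (52 mm across, top 28 mm above the bench, centred at y = -20 mm of the shuttle with the tray locked). Origin at the centre of its underside, z up.
- beaker: Glass beaker, 68 mm across, 90 mm tall, standing on the bench. Origin at the centre of its underside.
- flask: White bottle with a blue cap, 64 mm across, 140 mm tall, standing on the bench. Origin at the centre of its underside.
- weight_case: Closed wooden case of weights, 90 x 150 x 35 mm, lying on the bench. Origin at the centre of its underside.
Mind the look-alikes: they are no part of the job. What is shaped like the weight but blue, brown or green is not meant.

How it is judged:
By the outcome, as a careful person would: the job done as asked, in the order asked, and still so for the second after the job is handed in, with the robot touching nothing.
It also fails if it takes over 58 s, if anything falls off the work surface, if the arm or the gripper's body presses on something with over 40 N, if the wrist force passes 120 N, or if a joint passes its speed limit or range.

ROBOT

A 6-joint arm with a two-finger parallel gripper is mounted at the origin on the work surface. World frame = base frame: x ahead of the robot, y to its left, z up, the work surface at z = 0. Lengths are in mm, angles in rad, forces in N, time in s.
With the tool pointing down it reaches from about 350 to 975 mm from the base axis. Payload 7.1 kg.
Tool frame: the origin (TCP) lies on the front face of the gripper's body, between the roots of the fingers; the fingertips stand 80 mm ahead of it and the grasp point (between the pads) lies 61 mm ahead of it; z points along the fingers, y is the line along which they close (so a half turn about z gives the same grasp; the last joint's range is limited). The gripper opens to 88 mm and grips with 3 to 60 N. Pads are 20 mm wide; open, the fingers measure 115 mm over their backs; the gripper's body (75 mm by 178 mm) begins 61 mm behind the grasp point.
Start: joints at [1.153, 0.423, 1.63, -0, 1.089, -0.019], TCP at [242.663, 575.951, 302.675] pointing down, gripper open.
Joint ranges: [-3, 3], [-0.9, 2.11], [0.09, 2.58], [-1.31, 4.45], [0.11, 2.69], [-2.54, 2.54]. Speed limits (rad/s): [2.39, 2.39, 3.01, 3.14, 3.14, 3.14].

INTERFACE

Orientations are given as a rotation vector (axis times angle).
In Python, from workcell import readout, vision, close_job gives the robot as it stands.
- The arm moves only by the tool servo_tool, never from a script. Its argument "plan" is a list that holds one entry, the list of rows, each a list of 7 numbers: the gripper command: -1 is fully open, 1 is shut, values between are in proportion, then the shift along the world's x, y, z in units of 40 mm (1.0 is 40 mm), then the turn, a rotation vector about the world's x, y, z in units of 5 degrees (1.0 is 5 degrees). A call has 1 to 5 rows; each row shifts and turns the commanded pose from where the row before left it; what a row does not reach is not made up. A row lasts 1/12 s, in which the tool goes at most 41.7 mm and 7.16 degrees, less where a joint would pass 70% of its speed; a pose out of reach is approached as far as the arm can. A call is refused whole if a number of a shift passes 1 or a number of a turn 1, either way. A call with a gripper value outside its range is refused whole. The fingers move at their own pace and stop on an object; the grip force is fixed at half the most. Time passes only in rows, so rows that do not move let the fingers close. It gives the time, the measured TCP pose, the force, the opening and the grip force at its end, in the units of the state.
- readout.get_obs(): the state, without advancing time (a new reading comes with each control period).
- vision.get_image(name): name is "side" or "top" or "wrist"; returns the picture (384x512x3 uint8, red, green, blue); there is no depth.
- vision.camera_params(name): a dict with "fx", "fy", "cx", "cy" (pixels), "rvec" (rotation vector, rad) and "tvec" (3), from world to camera coordinates, as OpenCV has them; the wrist camera has in their place "hand_eye" (4x4, takes a point from camera to tool coordinates, whose origin is the TCP and whose axes are the flange's). Camera axes: x right, y down, z forward; pixel columns grow to the right and rows downward; lengths in mm; the calibration is good to about 2 mm. A picture is of the moment at which its call begins: read the wrist's pose just before it. camera_params takes no time and is no camera call.
- close_job(): hands the job in; it is judged then, once.
The state is a dict: "t": time; "qpos": joint angles; "qvel": joint speeds; "joint_torque": joint torques, N m; "ee_pos": TCP position; "orientation": TCP orientation; "ft_force": force on the tool from outside, world axes, zero at the start; "moment": the same for the moment, N m; "width": finger opening in mm; "grasp_force": force on a finger pad.
Only numpy, scipy, OpenCV 4.12 (cv2) and the standard library are available. Lean on these libraries where they do the work, as an engineer would, in place of code of your own. Each camera call takes 0.05 s, during which the arm holds its last target. There are 200 camera calls.

## Working session

There is one attempt and no reset: what is moved stays moved. The work goes in short steps, Python scripts to look and compute and a tool call to move; the robot and the scene stay as the last step left them, time stands still between calls to the robot, and variables do not carry over. Pictures are saved under pics/ and viewed, at most 10 in all, crops included, and the job is handed in when it is done.

Besides the shell and the picture viewer there is one more tool, called after "Call:" as a command line: name --argument value ..., lists and objects as JSON in quotes. servo_tool: Moves the arm, as the interface text tells. Its arguments: {"type":"object","properties":{"plan":{"type":"array"}},"required":["plan"]}

```bash
mkdir -p pics; ls; cat > h.py <<'E'
import numpy as np,cv2
from workcell import readout,vision,close_job
def cam(n,obs=None):
    p=vision.camera_params(n); K=np.array([[p["fx"],0,p["cx"]],[0,p["fy"],p["cy"]],[0,0,1.]])
    if n=="wrist":
        T=np.eye(4);T[:3,:3]=cv2.Rodrigues(np.array(obs["orientation"],float))[0];T[:3,3]=obs["ee_pos"]
        M=T@np.array(p["hand_eye"]); R=M[:3,:3].T; t=-R@M[:3,3]
    else:
        R=cv2.Rodrigues(np.array(p["rvec"],float))[0]; t=np.array(p["tvec"],float)
    return K,R,t
def ray(c,u,v):
    K,R,t=c; d=R.T@np.linalg.inv(K)@np.array([u,v,1.]); return -R.T@t,d
def onz(c,u,v,z):
    o,d=ray(c,u,v); return o+d*(z-o[2])/d[2]
def proj(c,P):
    K,R,t=c; q=K@(R@np.array(P,float)+t); return q[:2]/q[2]
def shot(n,name):
    o=readout.get_obs(); im=vision.get_image(n); cv2.imwrite(f"pics/{name}.png",im[:,:,::-1]); return im,cam(n,o)
def red(im):
    h=cv2.cvtColor(im,cv2.COLOR_RGB2HSV); return (((h[...,0]<8)|(h[...,0]>172))&(h[...,1]>140)&(h[...,2]>60)).astype(np.uint8)
E
python3 - <<'E'
from h import *
o=readout.get_obs();print(o)
a,c=shot("top","top0");b,d=shot("side","side0");w,e=shot("wrist","w0")
big=np.hstack([a,b]); cv2.imwrite("pics/ts.png",cv2.resize(big,(800,300),interpolation=cv2.INTER_AREA)[:,:,::-1])
for im in(a,b,w):
    n,l,s,ce=cv2.connectedComponentsWithStats(red(im)); print([(s[i].tolist(),ce[i].round(1).tolist()) for i in range(1,n) if s[i][4]>15])
for cc in (c,d,e): print((-cc[1].T@cc[2]).round(), cc[0][0,0])
E
```

```text
pics
{'t': 0.0, 'qpos': array([ 1.15300545e+00,  4.23843542e-01,  1.63069353e+00, -3.08806925e-05,
        1.08858163e+00, -1.89932925e-02]), 'qvel': array([-0.00135866, -0.00087473, -0.0010478 , -0.000701  , -0.00180323,
        0.0012959 ]), 'joint_torque': array([-1.28651944e-03, -5.44629264e+01, -2.73672098e+01,  6.44226861e-02,
        2.27635325e-02, -1.31089487e-04]), 'ee_pos': array([242.49606111, 575.56746847, 301.89852447]), 'orientation': array([-6.22204437e-01, -3.07905033e+00,  2.34925571e-03]), 'ft_force': array([-0.08776854, -0.5115563 , -0.40171437]), 'moment': array([-0.01320841, -0.01752129,  0.03925628]), 'grasp_force': 0.0, 'width': 87.83111158293048}
[([38, 141, 41, 21, 87], [57.5, 151.1]), ([219, 155, 8, 7, 33], [222.1, 157.3]), ([254, 191, 8, 4, 17], [257.6, 192.4]), ([205, 199, 7, 7, 25], [207.2, 202.5]), ([301, 199, 6, 14, 46], [303.6, 205.7])]
[([184, 74, 34, 13, 74], [200.8, 80.1]), ([271, 171, 11, 8, 47], [276.5, 173.6]), ([222, 179, 11, 10, 55], [225.6, 183.0]), ([261, 197, 7, 20, 87], [264.7, 206.3]), ([271, 233, 19, 11, 158], [279.9, 238.0])]
[]
[ 459.   -7. 1320.] 420.8943008531786
[ 104. -701.  992.] 488.5703886181371
[177. 604. 384.] 339.7308151733401
```

View pics/top0.png

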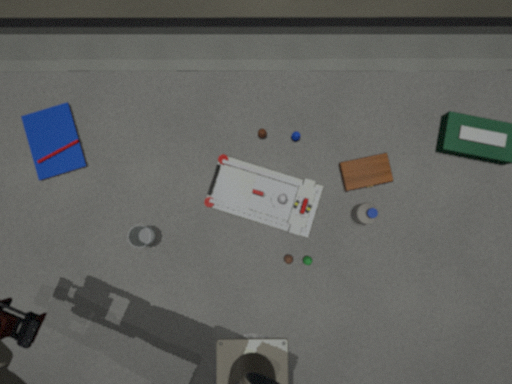

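View pics/side0.png

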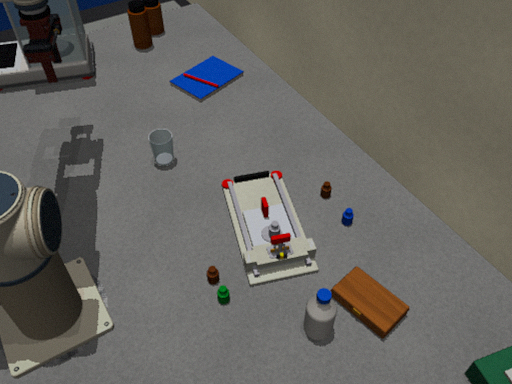

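The top view shows the shuttle with its end stop at about (213,180). The red candidates there are:
- fin at (258,192)
- T-bar at (304,206)
- corner knobs at (222,157) and (207,202), decoys
- pen on the book at (57,151), decoy

The steel weight is at (282,199). The coloured ones at (262,133), (296,136), (288,259) and (308,260) are look-alikes. I choose the fin and the T-bar, and will check them close up with the wrist camera.

```bash
python3 - <<'E'
from h import *
c=cam("top");d=cam("side")
def tri(a,b):
    o1,d1=ray(c,*a);o2,d2=ray(d,*b);d1/=np.linalg.norm(d1);d2/=np.linalg.norm(d2)
    s=np.linalg.lstsq(np.c_[d1,-d2],o2-o1,rcond=None)[0];p,q=o1+s[0]*d1,o2+s[1]*d2;return ((p+q)/2).round(1),np.linalg.norm(p-q).round(1)
print("bar",tri((303.6,205.7),(279.9,238)),onz(c,303.6,205.7,106).round(1))
print("fin",tri((257.6,192.4),(264.7,206.3)),onz(c,257.6,192.4,68).round(1))
f=onz(c,257.6,192.4,68);b=onz(c,303.6,205.7,106);v=f-b
print("yaw of +y",np.degrees(np.arctan2(v[1],v[0])),np.hypot(*v[:2]))
im=cv2.imread("pics/top0.png")[:,:,::-1]; y,x=np.nonzero(red(im)[195:215,298:310]);print(cv2.fitLine(np.c_[x,y].astype(np.float32),cv2.DIST_L2,0,.01,.01).ravel())
o=readout.get_obs();T=cv2.Rodrigues(o["orientation"])[0];print(T.round(3));print(np.array(vision.camera_params("wrist")["hand_eye"]).round(2))
E
```

```text
bar (array([ 510. , -150.9,   96.2]), np.float64(0.5)) [ 509.8 -149.8  106. ]
fin (array([553.2, -17.8,  50.3]), np.float64(0.3)) [551.8 -17.6  68. ]
yaw of +y 72.39424589787721 138.7598271463877
[ 0.28141683 -0.9595856   5.5869565  10.695652  ]
[[-0.922  0.388 -0.   ]
 [ 0.388  0.922 -0.001]
 [ 0.    -0.001 -1.   ]]
[[ -0.    -0.96  -0.26  70.96]
 [  1.    -0.     0.     0.56]
 [ -0.    -0.26   0.96 -82.08]
 [  0.     0.     0.     1.  ]]
```

Call:
servo_tool --plan '[[[0,0.19,-0.52,0,0,0,-1],[0,0.19,-0.52,0,0,0,-1],[0,0.19,-0.52,0,0,0,-1],[0,0.19,-0.52,0,0,0,-1],[0,0.19,-0.52,0,0,0,-1]]]'

```text
t: 0.57
ee_pos: [280.7, 470.9, 302.4]
orientation: [-1.28, -2.869, 0.001]
ft_force: [0.9, -0.5, 0.2]
width: 58.1
grasp_force: 0.0
```

Call:
servo_tool --plan '[[[0,0.19,-0.52,0,0,0,-1],[0,0.19,-0.52,0,0,0,-1],[0,0.19,-0.52,0,0,0,-1],[0,0.19,-0.52,0,0,0,-1],[0,0.19,-0.52,0,0,0,-1]]]'

```text
t: 0.98
ee_pos: [318.8, 366.8, 302.5]
orientation: [-1.871, -2.524, 0.001]
ft_force: [0.5, 0.4, 0.4]
width: 44.1
grasp_force: 0.0
```

Call:
servo_tool --plan '[[[0,0.19,-0.52,0,0,0,-1],[0,0.19,-0.52,0,0,0,-1],[0,0.19,-0.52,0,0,0,-1],[0,0.19,-0.52,0,0,0,-1],[0,0.19,-0.52,0,0,0,-1]]]'

```text
t: 1.4
ee_pos: [356.7, 262.8, 302.6]
orientation: [-2.373, -2.059, 0.0]
ft_force: [0.9, 0.4, -0.2]
width: 43.9
grasp_force: 0.0
```

Call:
servo_tool --plan '[[[0,0.19,-0.52,0,0,0,-1],[0,0.19,-0.52,0,0,0,-1],[0,0.19,-0.52,0,0,0,-1],[0,0.19,-0.52,0,0,0,-1],[0,0.19,-0.52,0,0,0,-1]]]'

```text
t: 1.82
ee_pos: [394.8, 158.9, 302.6]
orientation: [-2.762, -1.497, 0.0]
ft_force: [-0.1, 0.3, -0.6]
width: 43.8
grasp_force: 0.0
```

Call:
servo_tool --plan '[[[0,0.19,-0.52,0,0,0,-1],[0,0.19,-0.52,0,0,0,-1],[0,0.19,-0.52,0,0,0,-1],[0,0.19,-0.52,0,0,0,-1],[0,0.19,-0.52,0,0,0,-1]]]'

```text
t: 2.23
ee_pos: [432.8, 54.9, 302.6]
orientation: [-3.021, -0.863, 0.0]
ft_force: [0.3, 0.8, -0.2]
width: 43.5
grasp_force: 0.0
```

Call:
servo_tool --plan '[[[0,0.19,-0.52,-0.1,0,0,-1],[0,0.19,-0.52,-0.1,0,0,-1],[0,0.19,-0.52,-0.1,0,0,-1],[0,0.19,-0.52,-0.1,0,0,-1],[0,0.19,-0.52,-0.1,0,0,-1]]]'

```text
t: 2.65
ee_pos: [470.8, -49.2, 282.4]
orientation: [-3.136, -0.189, 0.0]
ft_force: [-0.3, 0.9, 0.0]
width: 44.2
grasp_force: 0.0
```

Call:
servo_tool --plan '[[[0,0.19,-0.52,0,0,0,-1],[0,0.19,-0.52,0,0,0,-1],[0,0.19,-0.5,0,0,0,-1],[0,0.19,-0.5,0,0,0,-1],[0,0,0,0,0,0,-0.7]]]'

```text
t: 3.07
ee_pos: [502.4, -132.4, 282.7]
orientation: [3.107, -0.457, 0.002]
ft_force: [-1.2, -0.4, 0.3]
width: 44.3
grasp_force: 0.0
```

Call:
servo_tool --plan '[[[0,0,0,0,0,0,0],[0,0,0,0,0,0,0],[0,0,0,0,0,0,0]]]'

```text
t: 3.32
ee_pos: [500.7, -129.2, 282.5]
orientation: [-3.11, 0.443, 0.001]
ft_force: [-0.4, -0.5, -0.3]
width: 44.1
grasp_force: 0.0
```

```bash
python3 - <<'E'
from h import *
w,e=shot("wrist","w1")
n,l,s,ce=cv2.connectedComponentsWithStats(red(w))
for i in range(1,n):
    if s[i][4]>40:
        m=(l==i).astype(np.uint8); r=cv2.minAreaRect(cv2.findContours(m,0,1)[0][0]);print(s[i],ce[i].round(1),r)
        bx=cv2.boxPoints(r); print([onz(e,*q,106).round(1).tolist() for q in bx])
E
```

```text
[  0  62  11  16 117] [ 4.  70.8] ((5.0, 69.5), (10.0, 15.0), 0.0)
[[637.4, 24.2, 106.0], [646.6, 19.4, 106.0], [644.6, 12.5, 106.0], [635.4, 17.2, 106.0]]
[273 144  17  57 823] [280.5 171.8] ((280.5724182128906, 171.97964477539062), (14.935457229614258, 56.50740051269531), 2.726310968399048)
[[493.2, -139.5, 106.0], [535.7, -153.4, 106.0], [532.0, -164.2, 106.0], [489.3, -150.7, 106.0]]
[101 153  39  15 512] [119.5 160.7] ((120.0, 160.0), (38.0, 14.0), 0.0)
[[555.7, -19.8, 106.0], [565.8, -24.1, 106.0], [557.6, -52.0, 106.0], [547.5, -48.0, 106.0]]
[  3 200  30  28 427] [ 15.3 215.6] ((16.600006103515625, 214.2000274658203), (29.516094207763672, 25.043960571289062), 63.43495178222656)
[[548.8, 71.3, 106.0], [552.3, 49.9, 106.0], [529.1, 49.7, 106.0], [525.4, 71.6, 106.0]]
```

View pics/w1.png

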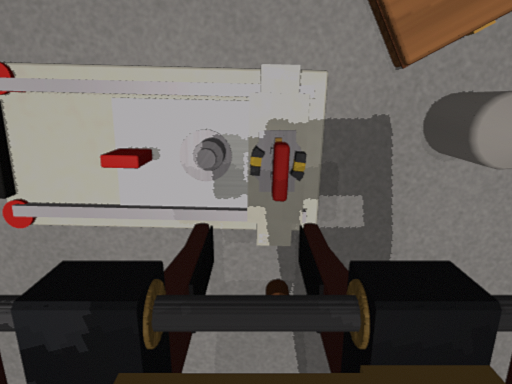

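The view confirms the T-bar at (280,172), between yellow notch marks at about (257,161) and (300,165). The fin is at (120,160) and the steel weight at (207,154). Next I measure the notch direction.

```bash
cat > notch.py <<'E'
from h import *
def yel(w,e,z=62):
    h=cv2.cvtColor(w,cv2.COLOR_RGB2HSV); m=((h[...,0]>20)&(h[...,0]<34)&(h[...,1]>150)&(h[...,2]>90)).astype(np.uint8)
    n,l,s,ce=cv2.connectedComponentsWithStats(m); P=[]
    for i in range(1,n):
        if s[i][4]>12:
            p=onz(e,*ce[i],z); print(s[i],ce[i].round(1),p.round(1)); P.append((s[i][4],p))
    P=[p for _,p in sorted(P,key=lambda q:-q[0])[:2]]
    if len(P)==2:
        v=P[0]-P[1]; print("mid",((P[0]+P[1])/2).round(1),"len",np.hypot(*v[:2]).round(1),"ang",np.degrees(np.arctan2(v[1],v[0])).round(1))
E
python3 - <<'E'
from notch import *
im=cv2.imread("pics/w1.png")[:,:,::-1].copy(); o=readout.get_obs(); e=cam("wrist",o); yel(im,e)
print(o["ee_pos"].round(1),o["qpos"].round(3)); T=cv2.Rodrigues(o["orientation"])[0]; print("yaw y",np.degrees(np.arctan2(T[1,1],T[0,1])))
print(proj(e,(512,-152,62)))
cr=cv2.resize(im[110:220,210:350],None,fx=5,fy=5,interpolation=cv2.INTER_CUBIC); cv2.imwrite("pics/cr1.png",cr[:,:,::-1])
E
```

```text
[251 157  10   9  87] [255.5 161. ] [ 519.3 -133.5   62. ]
[294 162  11   9  91] [298.7 166. ] [ 503.9 -169.8   62. ]
mid [ 511.6 -151.6   62. ] len 39.4 ang -112.9
[ 500.7 -129.1  282.5] [-0.275  0.292  1.883  0.     0.967  1.579]
yaw y -106.22607783336176
[277.4393135  163.00740432]
```

View pics/cr1.png

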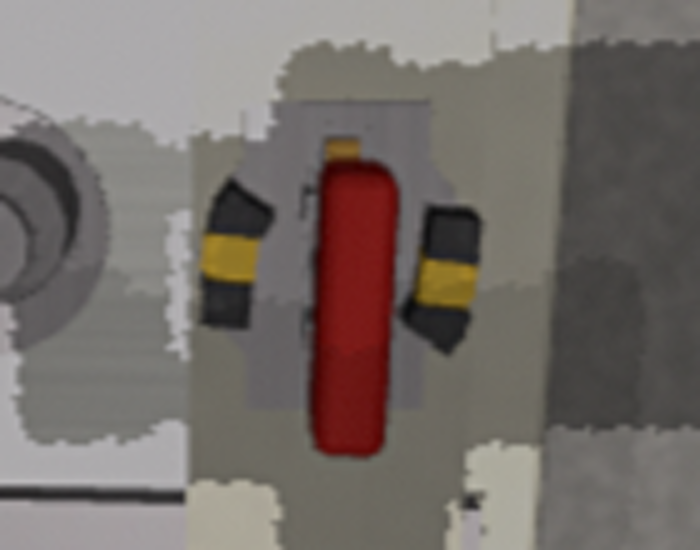

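The crop shows the yellow notch floors at crop (230,257) and (447,283), the red bar nearly vertical, and the brass pin end at crop (343,147). I'll refine the home direction from the pin end, the bar edges and the collar edges.

```bash
python3 - <<'E'
from h import *
e=cam("wrist",readout.get_obs()); ax=np.array([511.6,-151.6])
f=lambda x,y:(210+(x+.5)/5-.5,110+(y+.5)/5-.5)
p=onz(e,*f(343,147),57)[:2]; v=p-ax; print("pin",p,np.hypot(*v),np.degrees(np.arctan2(*v[::-1])))
def ang(a,b,z):
    v=onz(e,*f(*a),z)-onz(e,*f(*b),z); return np.degrees(np.arctan2(v[1],v[0])).round(1)
print("collar edges",ang((429,102),(421,407),50),ang((275,102),(247,405),50), "bar R edge",ang((398,185),(386,445),106),"L",ang((322,180),(312,440),106))
a=onz(e,*f(343,168),106);b=onz(e,*f(349,455),106);print("bar ends mid",(a+b)/2, np.hypot(*(a-b)[:2]))
im=cv2.imread("pics/w1.png")[:,:,::-1]
n,l,s,ce=cv2.connectedComponentsWithStats(red(im)); i=1+np.argmax(s[1:,4]);ys,xs=np.nonzero(l==i)
R=[(y,xs[ys==y].max()+.5) for y in range(150,196)];L=[(y,xs[ys==y].min()-.5) for y in range(150,196)]
for E in(R,L):
    k=np.polyfit(*np.array(E).T,1);v=onz(e,np.polyval(k,150),150,106)-onz(e,np.polyval(k,195),195,106);print(np.degrees(np.arctan2(v[1],v[0])))
E
```

```text
pin [ 531.95862126 -158.49633185] 21.494949471040627 -18.713428917848656
collar edges -16.1 -21.2 bar R edge -17.5 L -17.7
bar ends mid [ 512.99804582 -150.60656875  106.        ] 45.52953433748596
-18.269034197418147
-17.79619565806744
```

Call:
servo_tool --plan '[[[0,0.14,-0.28,-0.3,0,0,-0.34],[0,0.14,-0.28,-0.5,0,0,0],[0,0,0,-0.6,0,0,0],[0,0,0,-0.6,0,0,0],[0,0,0,0,0,0,0]]]'

```text
t: 3.78
ee_pos: [510.0, -150.9, 199.0]
orientation: [-3.102, 0.49, 0.011]
ft_force: [-0.5, -0.2, 0.4]
width: 43.8
grasp_force: 0.0
```

```bash
python3 - <<'E'
from notch import *
w,e=shot("wrist","w2"); o=readout.get_obs(); print(o["ee_pos"].round(1)); yel(w,e)
T=cv2.Rodrigues(o["orientation"])[0]; print("yaw y",np.degrees(np.arctan2(T[1,1],T[0,1])))
n,l,s,ce=cv2.connectedComponentsWithStats(red(w)); i=1+np.argmax(s[1:,4]); r=cv2.minAreaRect(cv2.findContours((l==i).astype(np.uint8),0,1)[0][0]); print(s[i])
b=np.array([onz(e,*q,106)[:2] for q in cv2.boxPoints(r)]);print(b.round(1).tolist(),b.mean(0))
E
```

```text
[ 510.8 -151.1  201. ]
[222 200  14  11 144] [228.5 204.9] [ 518.7 -133.6   62. ]
[279 204  16  12 145] [286.4 209.6] [ 503.4 -169.9   62. ]
mid [ 511.1 -151.8   62. ] len 39.3 ang -112.8
yaw y -107.95991881804977
[ 248  184   21   83 1628]
[[538.8, -155.2], [535.5, -165.3], [489.7, -150.9], [493.2, -140.1]] [ 514.29337988 -152.88420357]
```

View pics/w2.png

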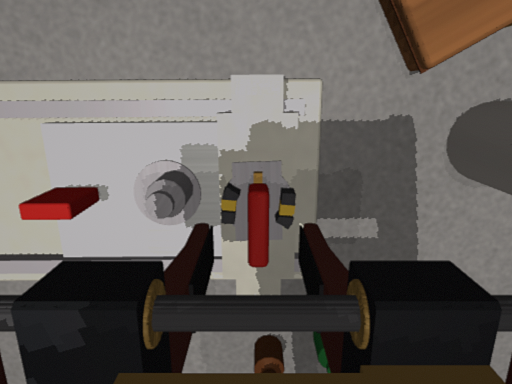

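The bar lies centred between the fingers, at about (258,225), with the yellow notches at (228,205) and (286,210). I descend and grip.

Call:
servo_tool --plan '[[[0,0.02,-0.01,-0.4,0,0,0],[0,0,0,-0.4,0,0,0],[0,0,0,-0.3,0,0,0],[0,0,0,0,0,0,0],[0.5,0,0,0,0,0,0]]]'

```text
t: 4.25
ee_pos: [513.2, -152.3, 159.2]
orientation: [-3.103, 0.492, 0.0]
ft_force: [0.0, 0.1, 0.6]
width: 39.9
grasp_force: 0.0
```

Call:
servo_tool --plan '[[[1,0,0,0,0,0,0],[1,0,0,0,0,0,0],[1,0,0,0,0,0,0],[1,0,0,0,0,0,0]]]'

```text
t: 4.58
ee_pos: [513.4, -152.5, 159.4]
orientation: [3.103, -0.493, 0.002]
ft_force: [0.1, 0.7, 0.6]
width: 13.5
grasp_force: 0.0
```

Call:
servo_tool --plan '[[[0.6,-0.04,0.01,0,0,0,0],[0.8,0,0,0,0,0,0],[1,0,0,0,0,0,0],[1,0,0,0,0,0,0],[1,0,0,0,0,0,0]]]'

```text
t: 5.0
ee_pos: [511.2, -152.3, 158.8]
orientation: [3.102, -0.493, -0.001]
ft_force: [-2.8, -3.6, 4.8]
width: 11.8
grasp_force: 30.0
```

Call:
servo_tool --plan '[[[1,0,0,0.1,0,0,0],[1,0,0,0.1,0,0,0],[1,0,0,0.1,0,0,0],[1,0,0,0.05,0,0,0],[1,0,0,0,0,0,0]]]'

```text
t: 5.42
ee_pos: [511.1, -152.2, 172.4]
orientation: [3.102, -0.492, -0.001]
ft_force: [0.6, -4.5, -10.4]
width: 11.6
grasp_force: 30.0
```

Call:
servo_tool --plan '[[[1,0,0,0,0,0,0],[1,0,0,0,0,0,0]]]'

```text
t: 5.58
ee_pos: [511.1, -152.3, 172.2]
orientation: [3.102, -0.492, -0.001]
ft_force: [0.9, -6.1, -10.7]
width: 11.6
grasp_force: 30.0
```

Call:
servo_tool --plan '[[[1,0,-0.02,0.04,0,0,0],[1,0,0,0.02,0,0,0],[1,0,0,0,0,0,0],[1,0,0,0,0,0,0]]]'

```text
t: 5.92
ee_pos: [511.1, -152.5, 174.7]
orientation: [-3.102, 0.493, 0.002]
ft_force: [0.8, -0.5, -11.7]
width: 11.7
grasp_force: 30.0
```

```bash
python3 - <<'E'
from notch import *
w,e=shot("wrist","w3"); o=readout.get_obs(); print(o["ee_pos"].round(1),o["ft_force"].round(1),o["moment"].round(2),o["qpos"].round(3)); yel(w,e)
b=cv2.imread("pics/top0.png"); s,d=shot("side","side3")
n,l,st,ce=cv2.connectedComponentsWithStats(red(s)); print([(st[i].tolist(),ce[i].round(1)) for i in range(1,n) if st[i][4]>30])
cr=cv2.resize(w[130:290,150:370],None,fx=3,fy=3); c2=cv2.resize(s[200:280,230:330],None,fx=6,fy=6); cv2.imwrite("pics/w3c.png",cr[:,:,::-1])
E
```

```text
[ 511.1 -152.5  174.7] [  1.4  -0.5 -11.7] [-0.   -0.05  0.03] [-0.312  0.479  1.912  0.     0.751  1.573]
[216 215  16  12 155] [222.9 220.4] [ 519.  -133.3   62. ]
[281 220  16  13 127] [289.9 225.6] [ 503.2 -171.1   62. ]
mid [ 511.1 -152.2   62. ] len 41.0 ang 67.2
[([222, 179, 11, 10, 56], array([225.5, 183. ])), ([261, 197, 7, 20, 57], array([263.4, 206.4])), ([271, 231, 6, 10, 50], array([273.5, 235.5]))]
```

View pics/w3c.png

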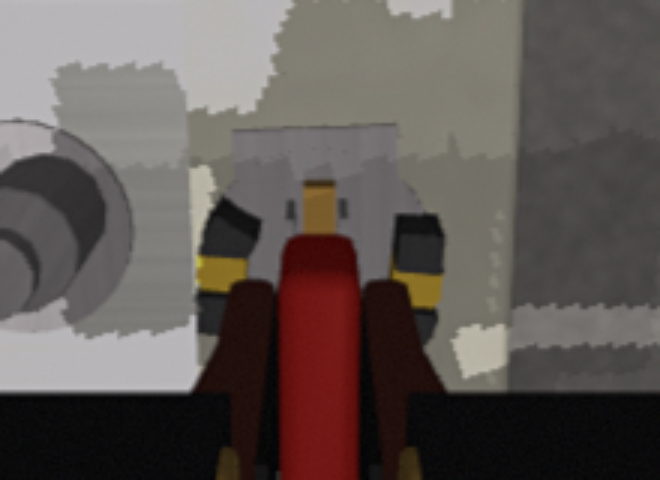

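The pull is about 16 mm with a spring load of about 11 N and little side load. The brass pin end is visible at crop (320,207) and the notches at (222,272) and (417,290). The twist needed is about 84.5°.

Call:
servo_tool --plan '[[[1,0,0,0,0,0,0.4],[1,0,0,0,0,0,0.8],[1,0,0,0,0,0,0.9],[1,0,0,0,0,0,0.9],[1,0,0,0,0,0,0]]]'

```text
t: 6.43
ee_pos: [511.1, -152.4, 174.8]
orientation: [-3.14, 0.079, 0.001]
ft_force: [0.9, 1.5, -12.1]
width: 11.7
grasp_force: 30.0
```

Call:
servo_tool --plan '[[[1,0,0,0,0,0,0.9],[1,0,0,0,0,0,0.9],[1,0,0,0,0,0,0.9],[1,0,0,0,0,0,0.9],[1,0,0,0,0,0,0.9]]]'

```text
t: 6.85
ee_pos: [511.1, -152.2, 174.8]
orientation: [-3.095, -0.532, 0.001]
ft_force: [1.4, 3.1, -11.8]
width: 11.5
grasp_force: 30.0
```

Call:
servo_tool --plan '[[[1,0,0,0,0,0,0.9],[1,0,0,0,0,0,0.9],[1,0,0,0,0,0,0.9],[1,0,0,0,0,0,0.9],[1,0,0,0,0,0,0.9]]]'

```text
t: 7.27
ee_pos: [510.9, -152.0, 174.8]
orientation: [-2.931, -1.125, 0.001]
ft_force: [1.1, 3.8, -11.1]
width: 11.7
grasp_force: 30.0
```

Call:
servo_tool --plan '[[[1,0,0,0,0,0,0.9],[1,0,0,0,0,0,0.9],[1,0,0,0,0,0,0.9],[1,0,0,0,0,0,0.9],[1,0,0,0,0,0,0.9]]]'

```text
t: 7.68
ee_pos: [510.7, -151.8, 174.7]
orientation: [-2.655, -1.675, 0.001]
ft_force: [0.4, 5.1, -10.4]
width: 11.7
grasp_force: 30.0
```

Call:
servo_tool --plan '[[[1,0,0,0,0,0,0.4],[1,0,0,0,0,0,0],[1,0,0,0,0,0,0]]]'

```text
t: 7.93
ee_pos: [510.7, -151.8, 174.7]
orientation: [-2.628, -1.716, 0.001]
ft_force: [-0.4, 4.7, -10.2]
width: 11.9
grasp_force: 30.0
```

```bash
python3 - <<'E'
from notch import *
w,e=shot("wrist","w4"); o=readout.get_obs(); print(o["ee_pos"].round(1),o["ft_force"].round(1),o["moment"].round(2)); yel(w,e)
T=cv2.Rodrigues(o["orientation"])[0]; print("yaw x",np.degrees(np.arctan2(T[1,0],T[0,0])))
cr=cv2.resize(w[130:290,150:370],None,fx=3,fy=3); cv2.imwrite("pics/w4c.png",cr[:,:,::-1])
E
```

```text
[ 510.7 -151.8  174.7] [  1.5   4.4 -10.5] [0.91 0.04 0.01]
[248 182  15  17 141] [255.2 187.6] [ 519.8 -131.8   62. ]
yaw x 66.27923125446299
```

View pics/w4c.png

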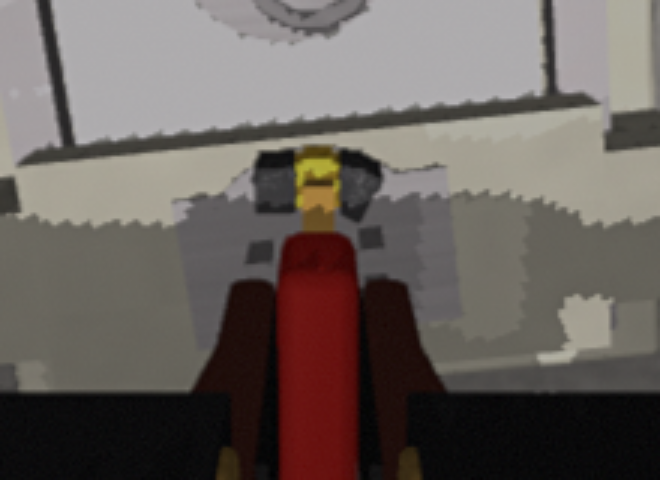

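The brass pin (crop (318,205)) lies centred over the yellow notch (crop (318,165)). I lower it gently while watching the load.

Call:
servo_tool --plan '[[[1,0,0.02,-0.02,0,0,0],[1,0,0,-0.03,0,0,0],[1,0,0,-0.03,0,0,0],[1,0,0,0,0,0,0],[1,0,0,0,0,0,0]]]'

```text
t: 8.4
ee_pos: [510.8, -151.7, 171.5]
orientation: [-2.627, -1.72, 0.002]
ft_force: [-3.6, 4.3, -11.3]
width: 11.8
grasp_force: 30.0
```

Call:
servo_tool --plan '[[[1,0,0,-0.03,0,0,0],[1,0,0,-0.03,0,0,0],[1,0,0,-0.02,0,0,0],[1,0,0,0,0,0,0]]]'

```text
t: 8.73
ee_pos: [510.8, -151.7, 168.8]
orientation: [-2.627, -1.72, 0.002]
ft_force: [-4.1, 4.9, -4.7]
width: 11.8
grasp_force: 30.0
```

Call:
servo_tool --plan '[[[1,0,0,-0.02,0,0,0],[1,0,0,-0.01,0,0,0],[1,0,0,0,0,0,0],[1,0,0,0,0,0,0]]]'

```text
t: 9.07
ee_pos: [510.9, -151.7, 168.7]
orientation: [-2.627, -1.72, 0.001]
ft_force: [-7.9, 6.6, 7.0]
width: 11.5
grasp_force: 30.0
```

It bottomed firmly at a lift of about 10 mm, so it is seated. I open and rise.

Call:
servo_tool --plan '[[[0.6,0,0,0,0,0,0],[0.2,0,0,0,0,0,0],[0,0,0,0,0,0,0],[0,0,0,0,0,0,0],[0,0,0,0,0,0,0]]]'

```text
t: 9.48
ee_pos: [512.3, -152.5, 168.0]
orientation: [2.627, 1.72, 0.002]
ft_force: [0.3, 0.4, -1.1]
width: 40.6
grasp_force: 0.0
```

Call:
servo_tool --plan '[[[0,0,0,0.3,0,0,0],[0,0,0,0.6,0,0,0],[0,0,0,0.7,0,0,0],[0,0,0,0.7,0,0,0],[0,0,0,0.2,0,0,0]]]'

```text
t: 9.9
ee_pos: [513.2, -152.7, 272.2]
orientation: [2.624, 1.718, 0.006]
ft_force: [0.3, -0.1, 0.4]
width: 44.0
grasp_force: 0.0
```

Call:
servo_tool --plan '[[[0,0,0,0,0,0,0],[0,0,0,0,0,0,0]]]'

```text
t: 10.07
ee_pos: [511.4, -152.1, 267.8]
orientation: [2.627, 1.721, 0.001]
ft_force: [0.6, 0.2, -0.8]
width: 43.8
grasp_force: 0.0
```

```bash
python3 - <<'E'
from notch import *
w,e=shot("wrist","w5"); o=readout.get_obs(); print(o["ee_pos"].round(1)); yel(w,e)
n,l,s,ce=cv2.connectedComponentsWithStats(red(w))
for i in range(1,n):
    if s[i][4]>60:
        r=cv2.minAreaRect(cv2.findContours((l==i).astype(np.uint8),0,1)[0][0]); print(s[i],r,[onz(e,*q,116 if ce[i][1]>120 else 70)[:2].round(1).tolist() for q in cv2.boxPoints(r)])
E
```

```text
[ 510.9 -151.9  266.8]
[249 156  11  11  56] [254.1 160.2] [ 520.  -131.8   62. ]
[227   0  18  32 484] ((235.8109588623047, 15.298782348632812), (32.35643768310547, 15.23955249786377), 83.6598129272461) [[550.0, -12.6], [560.7, -16.1], [554.2, -37.1], [543.3, -33.5]]
[246 168  17  64 985] ((254.0, 199.5), (63.0, 16.0), 90.0) [[516.6, -126.0], [526.8, -130.5], [508.1, -173.8], [497.3, -169.1]]
```

View pics/w5.png

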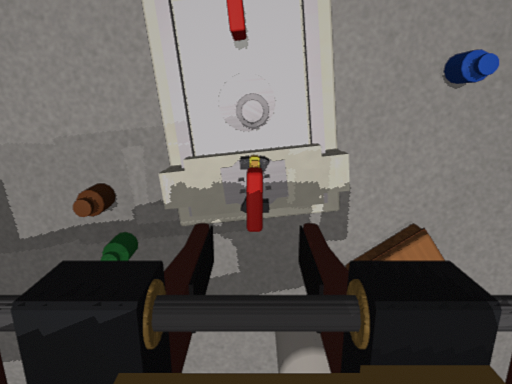

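The T-bar stays retracted along the notch direction (bar at (254,200), yellow notch at (254,160)). The weight still stands at (252,110) and the fin is at (236,18). I move over the fin.

Call:
servo_tool --plan '[[[0,0.21,0.67,0,0,0,0.3],[0,0.21,0.67,0,0,0,0.3],[0,0.21,0.67,-0.3,0,0,0.3],[0,0.21,0.67,-0.4,0,0,0.3],[0,0.21,0.67,-0.3,0,0,0]]]'

```text
t: 10.53
ee_pos: [552.6, -16.8, 224.9]
orientation: [-2.532, -1.857, 0.004]
ft_force: [0.2, -0.7, -0.0]
width: 44.0
grasp_force: 0.0
```

Call:
servo_tool --plan '[[[0,0,0,0,0,0,0],[0,0,0,0,0,0,0],[0,0,0,0,0,0,0]]]'

```text
t: 10.78
ee_pos: [552.8, -18.2, 226.4]
orientation: [-2.533, -1.857, 0.003]
ft_force: [0.4, -0.7, -0.1]
width: 44.2
grasp_force: 0.0
```

```bash
python3 - <<'E'
from notch import *
w,e=shot("wrist","w6"); o=readout.get_obs(); print(o["ee_pos"].round(1))
T=cv2.Rodrigues(o["orientation"])[0]; print("yaw x",np.degrees(np.arctan2(T[1,0],T[0,0])))
n,l,s,ce=cv2.connectedComponentsWithStats(red(w))
for i in range(1,n):
    if s[i][4]>60:
        r=cv2.minAreaRect(cv2.findContours((l==i).astype(np.uint8),0,1)[0][0]); b=np.array([onz(e,*q,70)[:2] for q in cv2.boxPoints(r)]); print(s[i],r,b.round(1).tolist(),b.mean(0))
E
```

```text
[553.  -18.7 226.9]
yaw x 72.4293561650862
[146   0  42  38 909] ((166.5, 18.5), (37.0, 41.0), 90.0) [[527.5, 128.8], [552.1, 121.0], [544.5, 100.8], [519.2, 108.8]] [535.85714044 114.84535577]
[326   0  42  51 959] ((346.5, 25.0), (50.0, 41.0), 90.0) [[635.7, 94.5], [660.3, 86.7], [653.8, 58.0], [628.3, 66.0]] [644.51779063  76.29224267]
[249 169  15  53 763] ((256.0, 194.99998474121094), (13.999998092651367, 51.99999237060547), 0.0) [[544.0, -31.6], [556.1, 5.9], [565.6, 2.9], [553.9, -34.7]] [554.91841621 -14.37120825]
```

View pics/w6.png

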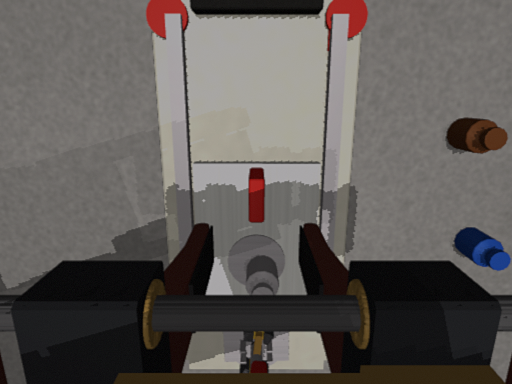

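The fin (256,195) is centred between the fingers and parallel to the tool, and the weight stands at (258,270) behind it. I descend and grip.

Call:
servo_tool --plan '[[[0,0.02,0.03,-0.6,0,0,0],[0,0,0,-0.7,0,0,0],[0,0,0,-0.7,0,0,0],[0,0,0,-0.5,0,0,0],[0,0,0,-0.2,0,0,0]]]'

```text
t: 11.25
ee_pos: [552.7, -18.0, 117.2]
orientation: [-2.534, -1.853, 0.004]
ft_force: [-0.9, 0.3, -0.1]
width: 43.7
grasp_force: 0.0
```

Call:
servo_tool --plan '[[[0.3,0,0,0,0,0,0],[0.5,0,0,0,0,0,0],[0.6,0,0,0,0,0,0],[0.7,0,0,0,0,0,0],[0.8,0,0,0,0,0,0]]]'

```text
t: 11.67
ee_pos: [554.3, -16.8, 120.7]
orientation: [2.534, 1.856, 0.001]
ft_force: [-10.9, 4.7, 8.3]
width: 14.2
grasp_force: 5.6
```

Call:
servo_tool --plan '[[[1,0,0,0,0,0,0],[1,0,0,0,0,0,0],[1,0,0,0,0,0,0]]]'

```text
t: 11.92
ee_pos: [553.3, -16.6, 120.5]
orientation: [-2.533, -1.856, 0.002]
ft_force: [-5.2, 1.2, 7.4]
width: 11.9
grasp_force: 30.0
```

Call:
servo_tool --plan '[[[1,0.015,0.048,0.02,0,0,0],[1,0.03,0.095,0.01,0,0,0],[1,0.045,0.143,0,0,0,0],[1,0.045,0.143,0,0,0,0],[1,0.045,0.143,0,0,0,0]]]'

```text
t: 12.33
ee_pos: [560.8, 6.7, 120.5]
orientation: [-2.533, -1.856, 0.003]
ft_force: [-5.3, -1.5, -0.6]
width: 12.0
grasp_force: 30.0
```

Call:
servo_tool --plan '[[[1,0.035,0.146,0,0,0,0],[1,0.035,0.146,0,0,0,0],[1,0.045,0.143,0,0,0,0],[1,0.045,0.143,0,0,0,0],[1,0.045,0.143,0,0,0,0]]]'

```text
t: 12.75
ee_pos: [569.7, 35.5, 120.5]
orientation: [-2.534, -1.857, 0.001]
ft_force: [-2.8, -2.1, -3.7]
width: 12.3
grasp_force: 30.0
```

Call:
servo_tool --plan '[[[1,0.045,0.143,0,0,0,0],[1,0.045,0.143,0,0,0,0],[1,0.045,0.143,0,0,0,0],[1,0.045,0.143,0,0,0,0],[1,0.03,0.095,0,0,0,0]]]'

```text
t: 13.17
ee_pos: [578.2, 62.3, 120.6]
orientation: [-2.534, -1.857, 0.0]
ft_force: [-3.1, -1.1, -5.0]
width: 11.9
grasp_force: 30.0
```

Call:
servo_tool --plan '[[[1,0.02,0.07,0,0,0,0],[1,0.02,0.06,0,0,0,0],[1,0.02,0.06,0,0,0,0],[1,0.015,0.05,0,0,0,0],[1,0.015,0.05,0,0,0,0]]]'

```text
t: 13.58
ee_pos: [581.6, 73.2, 120.6]
orientation: [-2.534, -1.856, 0.0]
ft_force: [-2.7, -2.2, -6.5]
width: 11.8
grasp_force: 30.0
```

Call:
servo_tool --plan '[[[1,0.015,0.04,0,0,0,0],[1,0.01,0.04,0,0,0,0],[1,0.01,0.04,0,0,0,0],[1,0,0,0,0,0,0]]]'

```text
t: 13.92
ee_pos: [583.2, 78.3, 120.6]
orientation: [-2.534, -1.856, -0.001]
ft_force: [-1.5, 0.8, -9.2]
width: 12.1
grasp_force: 30.0
```

Call:
servo_tool --plan '[[[1,0.01,0.03,-0.02,0,0,0],[1,0.01,0.03,0,0,0,0],[1,0,0,0,0,0,0],[1,0,0,0,0,0,0]]]'

```text
t: 14.25
ee_pos: [583.5, 79.0, 120.5]
orientation: [2.533, 1.856, -0.003]
ft_force: [-5.0, -8.9, 2.5]
width: 11.7
grasp_force: 30.0
```

The push force rises to 10 N at 100 mm, so the tray is against the stop. I let go and rise.

Call:
servo_tool --plan '[[[1,0,0.02,0,0,0,0],[0.7,0,0,0,0,0,0],[0.3,0,0,0,0,0,0],[0,0,0,0,0,0,0],[0,0,0,0,0,0,0]]]'

```text
t: 14.67
ee_pos: [585.1, 81.5, 120.7]
orientation: [2.533, 1.856, 0.004]
ft_force: [0.3, -0.1, -0.6]
width: 29.7
grasp_force: 0.0
```

Call:
servo_tool --plan '[[[0,0,0,0.2,0,0,0],[0,0,0,0.6,0,0,0],[0,0,0,0.8,0,0,0],[0,0,0,0.8,0,0,0],[0,0,0,0.4,0,0,0]]]'

```text
t: 15.08
ee_pos: [585.4, 81.6, 236.3]
orientation: [2.532, 1.855, 0.008]
ft_force: [0.8, 0.2, 0.4]
width: 43.7
grasp_force: 0.0
```

Call:
servo_tool --plan '[[[0,0,0.5,0.5,0,0,0],[0,0,0.5,0.5,0,0,0],[0,0,0,0,0,0,0],[0,0,0,0,0,0,0],[0,0,0,0,0,0,0]]]'

```text
t: 15.5
ee_pos: [583.5, 120.9, 271.5]
orientation: [2.534, 1.857, -0.001]
ft_force: [-0.5, 0.2, 0.2]
width: 43.7
grasp_force: 0.0
```

```bash
python3 - <<'E'
from h import *
o=readout.get_obs();print(o["t"],o["ee_pos"].round(1),o["ft_force"].round(1))
w,e=shot("wrist","w7"); s,d=shot("side","s7")
a=cv2.resize(w,(400,300));b=cv2.resize(s[140:290,190:390],(400,300)); cv2.imwrite("pics/end.png",np.hstack([a,b])[:,:,::-1])
E
```

```text
15.5 [583.5 120.9 271.5] [-0.5  0.2  0.2]
```

View pics/end.png

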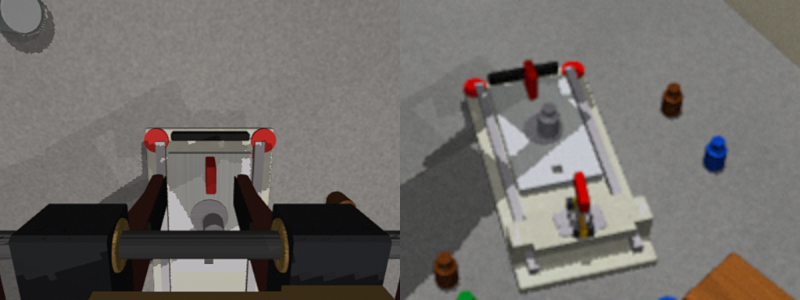

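The side view shows the tray out, with the weight upright on the pan (547,118) and the T-bar still turned and raised (582,195). The wrist view shows a beige strip between the tray edge and the stop, so I check the travel numerically.

```bash
python3 - <<'E'
from h import *
e=cam("wrist",readout.get_obs()); w=cv2.imread("pics/w7.png")[:,:,::-1]
n,l,s,ce=cv2.connectedComponentsWithStats(red(w))
for i in range(1,n):
    if s[i][4]>100 : 
        x,y,ww,hh,a=s[i]; p=onz(e,x+ww/2,y+hh,70); q=p[:2]-np.array([549,-33.2]); print(s[i],p.round(1),(q@[.302,.953]).round(1))
v=np.array([.302,.953]);ax=np.array([511.3,-152])
for r in (170,180,196): print(r,((onz(e,268,r,26)[:2]-ax)@v-90).round(1))
s7=cv2.imread("pics/s7.png")[:,:,::-1];d=cam("side");n,l,s,ce=cv2.connectedComponentsWithStats(red(s7))
for i in range(1,n):
    if s[i][4]>30: print(s[i],ce[i].round(1),onz(d,*ce[i],50.3).round(1))
E
```

```text
[184 164  32  31 582] [535.5 127.3  70. ] 148.9
[322 164  31  32 598] [648.6  90.4  70. ] 147.9
[264 201  13  47 567] [579.1  61.2  70. ] 99.1
170 196.4
180 186.3
196 169.9
[184  74  34  12  71] [200.2  79.9] [667.5 563.1  50.3]
[252 170   7  20  99] [255.1 179.6] [582.1  75.9  50.3]
[271 171  11   8  46] [276.7 173.5] [644.1  64.7  50.3]
[222 179  11  10  57] [225.7 183.1] [508.5 105.5  50.3]
[277 226   8  21 109] [280.4 235.7] [ 535.5 -117.4   50.3]
```

```bash
python3 -c "
from h import *
print(close_job())"
```

```text
the job is handed in; nothing more can be done
None
```

The job is handed in at about 15.6 s. The plunger is seated in its rest notch and stays retracted. The tray is out against the rubber stop: about 100 mm of travel, with the push force rising to 10 N there. The weight stands on its pan, the gripper is clear of everything, and I did not touch the beaker, flask or weight case.

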